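# Free the brake caliper from the ratchet bar clamp and pack the bicycle parts

### The arm

A 6-joint arm with a two-finger parallel gripper is mounted at the origin on the work surface. World frame = base frame: x ahead of the robot, y to its left, z up, the work surface at z = 0. Lengths are in m, angles in rad, forces in N, time in s.
With the tool pointing down it reaches from about 0.325 to 0.875 m from the base axis. Payload 4.4 kg.
Tool frame: the origin (TCP) lies where the fingers leave the gripper's body, on its centre line; the fingertips stand 73 mm ahead of it and the grasp point (between the pads) lies 54 mm ahead of it; z points along the fingers, y is the line along which they close (so a half turn about z gives the same grasp; the last joint's range is limited). The gripper opens to 85 mm and grips with 20 to 120 N. Pads are 22 mm wide; open, the fingers measure 114 mm over their backs; the gripper's body (76 mm by 85 mm) begins 54 mm behind the grasp point. The pads swing forward as they close: fully open they stand 13 mm farther back than shut.
Start: joints at [0.989, 0.207, 1.542, -0, 1.393, -0.15], TCP at [0.241, 0.522, 0.304] pointing down, gripper open.
Joint ranges: [-2.73, 2.73], [-0.86, 2.22], [0.23, 2.46], [-1.11, 4.25], [0.08, 2.63], [-2.82, 2.82]. Speed limits (rad/s): [2.79, 2.79, 3.14, 3.14, 3.14, 3.14].

### API

Orientations are given as a unit quaternion [w, x, y, z].
In Python, from bench import manip gives the robot as it stands.
- The arm moves only by the shell command python3 -m pendant 'ROWS' [FORCE]. ROWS is JSON, a list of rows, each an object with "turn": the turn, a rotation vector about the world's x, y, z in degrees, a list of three; "slide": the shift along the world's x, y, z in m, a list of three; "hand": the gripper's target within -1 to 1 (fully open at 1, half-way at 0, shut at -1). In form: [{"turn": [wx, wy, wz], "slide": [x, y, z], "hand": hand}, ...]. A call has 1 to 8 rows; each row is the pose to reach, as a shift and turn from the pose commanded when the call began; what a row does not reach only later rows make up. A row lasts 1/8 s, in which the tool goes at most 62.5 mm and 10.7 degrees, less where a joint would pass 70% of its speed; a pose out of reach is approached as far as the arm can. A call with a gripper value outside its range is refused whole. The fingers move at their own pace and stop on an object; FORCE is the grip in N (left out, the last holds). Time passes only in rows, so rows that repeat a pose let the fingers close. It gives the time, the measured TCP pose, the force, the opening and the grip force at its end, in the units of the state.
- manip.state(): the state, without advancing time (a new reading comes with each control period).
- manip.get_image(name): name is "scene" or "top"; returns a dict with "pixels" (400x640x3 uint8, red, green, blue), "fx", "fy", "cx", "cy" (pixels), "distortion" ([k1, k2, p1, p2, k3] as OpenCV has them; the pictures are not rectified), "world_from_camera" (4x4, takes a point from camera to world coordinates). Camera axes: x right, y down, z forward; pixel columns grow to the right and rows downward; lengths in m; the calibration is good to about 2 mm. A picture is of the moment at which its call begins. There is no depth.
- manip.finish_job(): hands the job in; it is judged then, once.
The state is a dict: "clock": time; "joint_positions": joint angles; "dq": joint speeds; "effort": joint torques, N m; "ee_pos": TCP position; "tcp_rot": TCP orientation; "force": force on the tool from outside, world axes, zero at the start; "moment": the same for the moment, N m; "opening": finger opening in m; "finger_force": force on a finger pad.
Only numpy, scipy, OpenCV 4.12 (cv2) and the standard library are available. Lean on these libraries where they do the work, as an engineer would, in place of code of your own. Each camera call takes 0.05 s, during which the arm holds its last target. There are 200 camera calls.

### The job

Pack up this bicycle order: lift the pawl of the ratchet bar clamp clear and draw its toothed bar well back, about as far as it goes, to free the brake caliper, then leave the clamp open. Fold both top flaps of the carton right back, well past upright, and put the caliper and whichever of the pedal, handlebar stem, lamp and sprocket cassette lie on the bench inside the carton, leaving the flaps folded back. Do not disturb the glass jar or the metal bucket.

Things in the scene. Friction and masses are not known exactly. Their poses are not given: they have to be found in the camera images.
- clamp: Steel ratchet bar clamp screwed to the bench, left or right of the robot at random: grey base plate 225 (x) x 64 (y) x 10 mm. Origin on the bench at its underside, z up; x points from the bar's handle to the fixed jaw (roughly away from the robot); the bar draws out towards -x. Fixed jaw: face at x +83, 64 wide, top z 52. Two cheeks that carry the pawl: x -56 to -22, y within 16, top z 68 mm.
- jaw_lip (a point): middle of the front edge of the moving jaw's lip, top side. The moving jaw (54 mm wide, top z 52) is on the bar; its face is at clamp x +37 when the bar is home, and its lip (z 46 to 52) reaches on to x +49 over the caliper's body, so that the caliper cannot be lifted until the bar is drawn back.
- bar (a joint): slide of the toothed bar with moving jaw and handle, m: 0 = home (caliper held), grows as it is drawn back along the clamp's -x, stop at 0.045. About 3 N of friction, stays where left. While the pawl is down the pawl's nose stands in the teeth and the bar cannot be drawn back (about 1 mm of play).
- bar_handle (a point): grip point on the bar's handle, an upright black round post of 16 mm diameter at the bar's rear end (clamp x -100, y 0 when home), from z 22 to z 88 mm; this point is at z 75 mm, on its axis. Nothing stands beside it.
- pawl (a joint): hinge of the brass pawl, rad: 0 = down in the teeth, grows as the nose and finger tab are lifted (swinging up and back towards the bar's handle), stop at 0.9. Clear of the teeth from about 0.2. Stiff hinge (0.07 N m): it stays where it is left.
- pawl_tab (a point): grip point on the pawl's upright finger tab, a brass plate 10 mm thick (along the clamp's x), 30 mm wide (clamp y); when down it stands at clamp x 0, z 62 to z 94 mm, and this point is at z 84 mm, 52 mm from the hinge. Its frame turns with the pawl: z up the tab.
- pawl_hinge (a point): middle of the pawl's hinge pin, on the clamp at x -45, y 0, z 58 mm; the hinge axis is the clamp's y.
- carton: Open-topped cardboard carton with two hinged top flaps, fixed to the bench: outside 180 (own x) x 280 (own y) x 72 mm high, walls and floor 5 mm. Origin at the centre of its underside, z up. Its end flaps are already folded down outside. Fixed; stands left or right of the robot at random, across from the clamp.
- flap_near (a joint): top flap hinged on the carton's -x rim (nearer the robot), rad: 0 = closed level, 1.57 = upright, 2.8 = stop, folded back outside. 88 mm wide, 276 mm long, 4 mm thick. It starts half raised (0.9 to 1.2), leaving a gap of about 65 mm or more between the two flaps' edges over the middle of the carton. Creased cardboard: stays where it is left, a push of about 1 N moves it.
- flap_far (a joint): the same flap on the carton's +x rim (farther from the robot); same values.
- flap_near_hinge (a point): middle of the near flap's hinge line, on the carton at x -90, y 0, z 72 mm; axis along the carton's y.
- flap_far_hinge (a point): middle of the far flap's hinge line, carton x +90, y 0, z 72 mm.
- flap_near_edge (a point): middle of the near flap's free edge, 88 mm from its hinge.
- flap_far_edge (a point): middle of the far flap's free edge, 88 mm from its hinge.
- caliper: Aluminium brake caliper held in the clamp: block 44 (x) x 40 (y) x 34 mm high, with a lug on top 22 (x) x 16 (y) mm from z 34 to z 58 whose middle is 5 mm to +x of the block's middle. Origin at the centre of the underside. It stands on the clamp's base plate (10 mm above the bench), its centre at clamp x +60 mm, axes as the clamp's. 0.2 kg.
- pedal: Black bicycle pedal lying flat: cage 84 (x) x 54 (y) x 26 mm, with a steel spindle of 14 mm diameter sticking out a further 22 mm at its +x end (axis at z 13). Origin at the centre of the cage's underside. About 0.16 kg. May be absent.
- stem: Dark steel handlebar stem lying flat: 100 (x) x 36 (y) x 34 mm; the middle 44 mm of its length is 30 mm wide (y) and goes from z 2 to z 32. Origin at the centre of the underside. About 0.18 kg. May be absent.
- lamp: Small black bicycle lamp with a clear lens on top: 56 (x) x 38 (y) x 34 mm, the body 28 mm high below the lens (lens 48 x 32 mm). Origin at the centre of the underside. About 0.09 kg. May be absent.
- cassette: Steel sprocket cassette lying flat, toothed and stepped: lower sprockets 54 mm across flats (58 mm over points), 14 mm high; upper sprockets above them 36 mm across flats along x and y (and the diagonals), up to z 32 mm. Origin at the centre of the underside. About 0.17 kg. May be absent.
- jar: bystander: glass jar with black lid, 64 mm diameter, 85 mm high. Origin at the underside's centre. Leave alone.
- bucket: bystander: small metal bucket, 100 mm diameter, 100 mm high. Origin at the underside's centre. Leave alone.
There are look-alikes about, which are no part of the job. Of the things that look like the clamp, the largest one is meant.

How it is judged:
By the outcome, as a careful person would: the job done as asked, in the order asked, and still so for the second after the job is handed in, with the robot touching nothing.
Of pedal, stem, lamp, cassette only 2 to 4 are there at a start; the rules pass over those that are not, and their reading is None.
At some moment in a run one of pedal, stem, lamp, cassette may be knocked a few centimetres aside while the robot is not near it.
Once in a run the grip may slacken for a moment while it holds something.
It also fails if it takes over 210 s, if anything falls off the work surface, if the arm or the gripper's body presses on something with over 40 N, if the wrist force passes 120 N, or if a joint passes its speed limit or range.

## Working session

There is one attempt and no reset: what is moved stays moved. The work goes in short steps, Python scripts to look and compute and a shell command to move; the robot and the scene stay as the last step left them, time stands still between calls to the robot, and variables do not carry over. Pictures are saved under pics/ and viewed, at most 14 in all, crops included, and the job is handed in when it is done.

```bash
mkdir -p pics && cat > h.py <<'E'
import numpy as np, cv2
from bench import manip
def snap(n,f=None):
    im=manip.get_image(n)
    if f: cv2.imwrite('pics/'+f,cv2.cvtColor(np.array(im['pixels']),cv2.COLOR_RGB2BGR))
    return im
def ray(im,uv):
    K=np.array([[im['fx'],0,im['cx']],[0,im['fy'],im['cy']],[0,0,1.]])
    p=cv2.undistortPoints(np.array(uv,float).reshape(-1,1,2),K,np.array(im['distortion'],float)).reshape(-1,2)
    T=np.array(im['world_from_camera']); d=np.c_[p,np.ones(len(p))]@T[:3,:3].T
    return T[:3,3],d
def onz(im,uv,z):
    o,d=ray(im,uv); z=np.broadcast_to(z,len(d)); return o+d*((z-o[2])/d[:,2])[:,None]
def proj(im,P):
    T=np.linalg.inv(np.array(im['world_from_camera']))
    K=np.array([[im['fx'],0,im['cx']],[0,im['fy'],im['cy']],[0,0,1.]])
    return cv2.projectPoints(np.array(P,float).reshape(-1,1,3),cv2.Rodrigues(T[:3,:3])[0],T[:3,3],K,np.array(im['distortion'],float))[0].reshape(-1,2)
E
python3 - <<'E'
from h import *
for n in('scene','top'):
    im=snap(n,n+'0.png'); print(n,im['fx'],np.round(im['world_from_camera'],3).tolist())
print(manip.state())
E
```

```text
scene 377.36155552383667 [[0.763, 0.538, -0.359, 0.983], [0.647, -0.641, 0.413, -0.555], [-0.008, -0.547, -0.837, 1.148], [0.0, 0.0, 0.0, 1.0]]
top 370.1978826346865 [[-0.028, -0.987, 0.161, 0.353], [-1.0, 0.029, 0.005, 0.003], [-0.01, -0.16, -0.987, 1.114], [0.0, 0.0, 0.0, 1.0]]
{'clock': 0.1, 'joint_positions': array([ 9.88524786e-01,  2.07364293e-01,  1.54285381e+00, -1.20422352e-05,
        1.39350480e+00, -1.50490364e-01]), 'dq': array([-1.79759166e-05, -3.33239090e-03, -4.14218044e-03,  1.93412222e-03,
        4.58558615e-04,  1.56527369e-03]), 'effort': array([-2.37480350e-06, -3.84095657e+01, -2.92549378e+01, -1.84683954e-04,
        4.88640027e-03, -1.06174679e-05]), 'ee_pos': array([0.24033223, 0.52175772, 0.3028047 ]), 'tcp_rot': array([-3.76036112e-04,  2.14216263e-01,  9.76785677e-01, -9.96553253e-04]), 'force': array([-0.55527413,  0.6407254 ,  0.43484782]), 'moment': array([ 0.01005342, -0.00471908, -0.00169779]), 'finger_force': 0.0, 'opening': 0.08549729842036463}
```

View pics/top0.png

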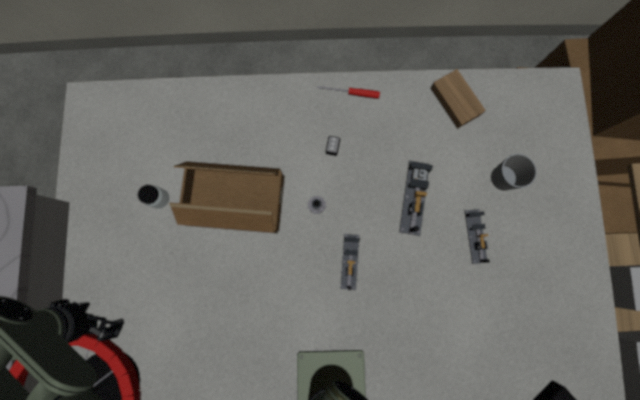

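View pics/scene0.png

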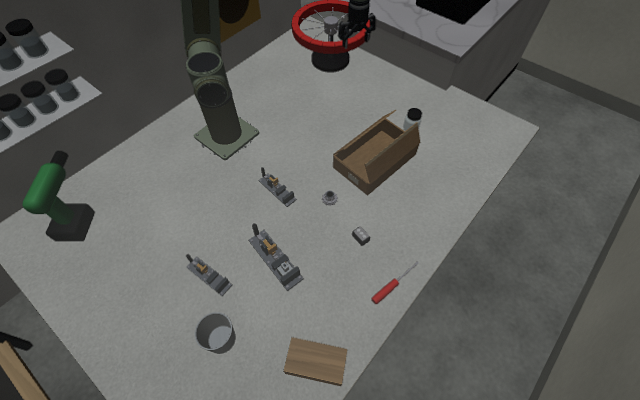

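The pictures show the real (largest) clamp at top (416,198), the carton at (228,198), the cassette at (317,204), the lamp at (333,145), the jar at (152,195) and the bucket at (513,172). I can't see a pedal or stem. Next I'll enlarge crops for measuring.

```bash
python3 - <<'E'
import cv2,numpy as np
t=cv2.imread('pics/top0.png');s=cv2.imread('pics/scene0.png')
a=cv2.resize(t[130:260,130:330],None,fx=4,fy=4,interpolation=cv2.INTER_CUBIC)[:, :800]
b=cv2.resize(t[150:245,380:450],None,fx=6,fy=6,interpolation=cv2.INTER_CUBIC)
c=cv2.resize(s[215:295,235:310],None,fx=5,fy=5,interpolation=cv2.INTER_CUBIC)[:570,:375]
h=max(len(b),len(c));o=np.zeros((h,b.shape[1]+c.shape[1],3),np.uint8);o[:len(b),:b.shape[1]]=b;o[:len(c),b.shape[1]:]=c
cv2.imwrite('pics/c1.png',a);cv2.imwrite('pics/c2.png',o)
cv2.imwrite('pics/c3.png',cv2.resize(s[95:250,310:440],None,fx=3.8,fy=3.8,interpolation=cv2.INTER_CUBIC))
E
```

```text
(no output)
```

View pics/c1.png

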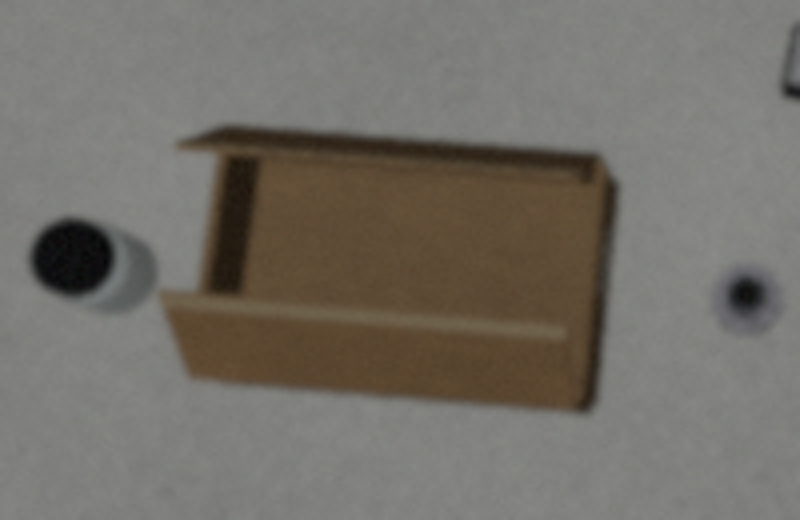

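View pics/c2.png

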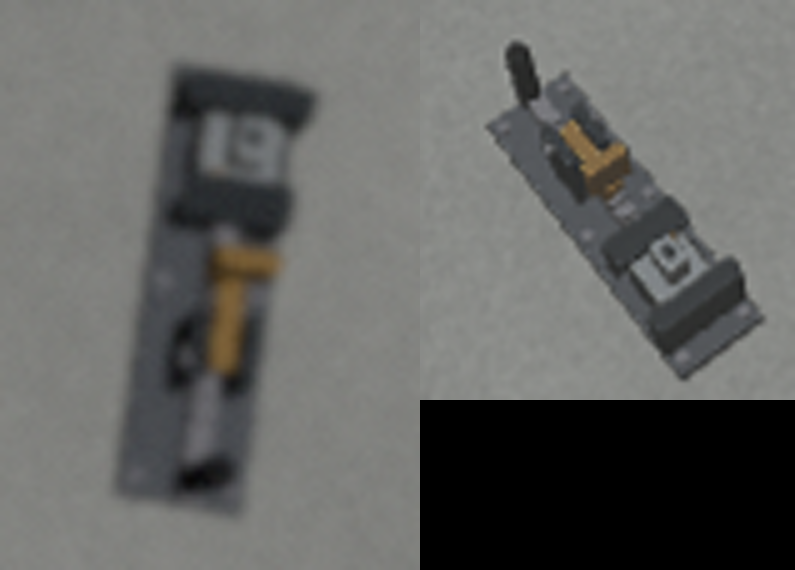

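View pics/c3.png

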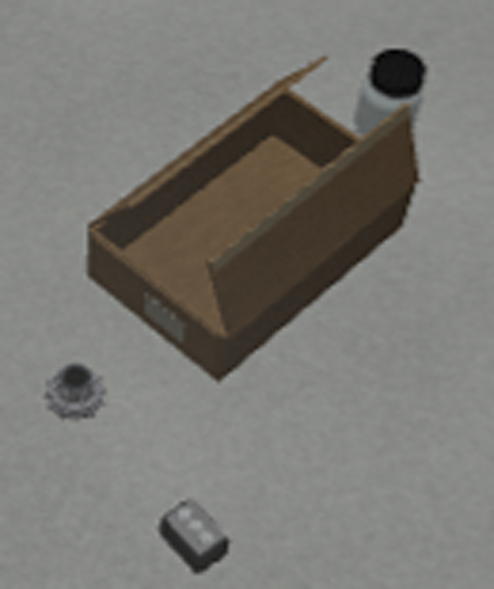

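```bash
python3 - <<'E'
from h import *
np.set_printoptions(precision=4,suppress=True)
T=snap('top');S=snap('scene')
f=lambda p,s,o:(np.array(p,float)+.5)/s-.5+o
ct=lambda *p:f(p,6,[380,150]); cs=lambda *p:f(np.array(p)-[420,0],5,[235,215])
kt=lambda *p:f(p,4,[130,130]); ks=lambda *p:f(p,3.8,[310,95])
print('clamp top NL NR FL',onz(T,ct((115,495),(243,515),(175,68)),.01)[:,:2].tolist())
print('clamp scene RL RR F FB',onz(S,cs((487,125),(563,72),(764,318),(683,380)),.01)[:,:2].tolist())
print('jaw far top edge corners z52', onz(T,ct((175,66),(314,93)),.052)[:,:2])
def tri(a,b):
    o1,d1=ray(T,a);o2,d2=ray(S,b)
    for x,y in zip(d1,d2):
        A=np.c_[x,-y];s=np.linalg.lstsq(A,o2-o1,rcond=None)[0]
        print('  ',(o1+x*s[0]+o2+y*s[1])/2,'gap',np.linalg.norm(o1+x*s[0]-o2-y*s[1]))
print('handle top, tab top mid (far edge), lug')
tri(ct((222,467),(247,262),(248,145)),cs((517,45),(606,165),(672,250)))
print('carton top rim: nearR, farR, nearL'); print(onz(T,kt((588,400),(605,158),(192,377),(225,128)),.072))
print(onz(S,ks((90,228),(222,335),(417,180),(285,90)),.072))
print('bottoms scene',onz(S,ks((90,275),(219,380)),0))
print('flap edges'); tri(kt((565,332),(162,292),(590,180),(178,145)),ks((122,207),(325,58),(210,262),(405,110)))
print('cassette');tri(kt((745,293)),ks((76,376)))
print('lamp')
for n,im in(('t',T),('s',S)):
    p=np.array(im['pixels']).astype(int); print(n)
    x0,y0,x1,y1=(322,132,345,158) if n=='t' else (348,222,375,248)
    g=p[y0:y1,x0:x1].max(2); m=(g<85).astype(np.uint8)
    c=max(cv2.findContours(m,0,2)[0],key=cv2.contourArea); r=cv2.minAreaRect(c)
    print(r, cv2.boxPoints(r)+[x0,y0])
    bp=cv2.boxPoints(r)+[x0,y0]; print(onz(im,bp,.017)[:,:2])
E
python3 - <<'E'
import cv2,numpy as np
t=cv2.imread('pics/top0.png');s=cv2.imread('pics/scene0.png')
f=lambda a:cv2.resize(a,None,fx=12,fy=12,interpolation=cv2.INTER_CUBIC)
cv2.imwrite('pics/l.png',np.hstack([f(t[130:165,318:350]),f(s[217:252,345:377])]))
E
```

```text
clamp top NL NR FL [[0.42749613895640093, -0.21373939684540888], [0.41568169365404783, -0.2767371336484128], [0.6448113663546287, -0.25775739677599413]]
clamp scene RL RR F FB [[0.41685664878893647, -0.27873143861733135], [0.4273149323686194, -0.2172815691911622], [0.6499219371100751, -0.26032303179644284], [0.6382625718180032, -0.3226995425746786]]
jaw far top edge corners z52 [[ 0.6347 -0.2479]
 [ 0.6191 -0.3156]]
handle top, tab top mid (far edge), lug
   [ 0.4329 -0.2473  0.0952] gap 0.0008333934024774711
   [ 0.5302 -0.2682  0.0836] gap 0.00011731743837991147
   [ 0.5921 -0.278   0.0618] gap 0.001309715017271382
carton top rim: nearR, farR, nearL
[[0.4401 0.1419 0.072 ]
 [0.615  0.1283 0.072 ]
 [0.4641 0.425  0.072 ]
 [0.6464 0.4071 0.072 ]]
[[0.4351 0.1502 0.072 ]
 [0.6084 0.1297 0.072 ]
 [0.6441 0.4043 0.072 ]
 [0.4734 0.4223 0.072 ]]
bottoms scene [[0.4371 0.15   0.    ]
 [0.6125 0.1309 0.    ]]
flap edges
   [0.4782 0.1457 0.1405] gap 0.00534593976330622
   [0.5135 0.417  0.1454] gap 0.0014075715671371765
   [0.5813 0.1305 0.1557] gap 0.005676745437727321
   [0.6128 0.4078 0.1472] gap 0.004914753319110144
cassette
   [0.5187 0.0297 0.0329] gap 0.0016304007074607438
lamp
t
((10.420000076293945, 14.440000534057617), (11.359227180480957, 16.994117736816406), 10.30484676361084) [[325.312 153.784]
 [328.352 137.064]
 [339.528 139.096]
 [336.488 155.816]]
[[ 0.673  -0.0019]
 [ 0.7262 -0.0129]
 [ 0.7186 -0.0471]
 [ 0.6655 -0.0359]]
s
((11.410959243774414, 16.904109954833984), (18.72658348083496, 10.29962158203125), 20.556045532226562) [[348.8356 240.4384]
 [352.4521 230.7945]
 [369.9863 237.3699]
 [366.3699 247.0137]]
[[ 0.6801 -0.0663]
 [ 0.6671 -0.0298]
 [ 0.7271 -0.0118]
 [ 0.739  -0.0482]]
```

View pics/l.png

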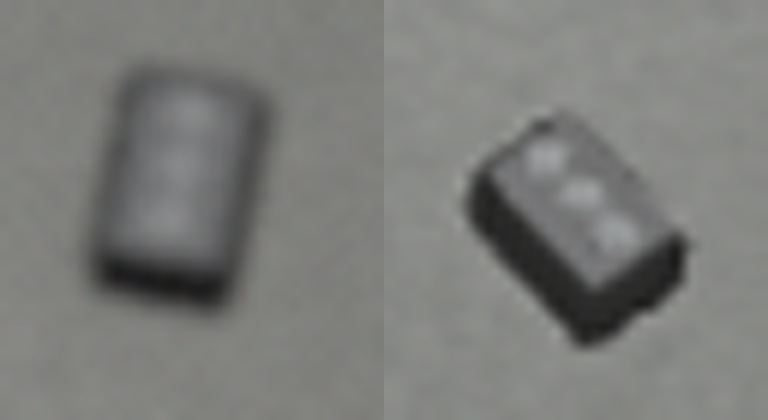

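The lamp is at about (0.696,-0.025) and the cassette at (0.519,0.030). The clamp centre is about (0.5325,-0.268) with yaw -11°, and the carton centre about (0.541,0.2765) with yaw -6.5°. All the measured sizes agree with the given ones, so I'll move now.

```bash
python3 -m pendant '[{"turn":[0,0,7],"slide":[0.02,-0.05,0],"hand":-1},{"turn":[0,0,13.7],"slide":[0.04,-0.1,0],"hand":-1},{"turn":[0,0,13.7],"slide":[0.06,-0.15,0],"hand":-1},{"turn":[0,0,13.7],"slide":[0.08,-0.2,0],"hand":-1},{"turn":[0,0,13.7],"slide":[0.1,-0.25,0],"hand":-1},{"turn":[0,0,13.7],"slide":[0.12,-0.3,0],"hand":-1},{"turn":[0,0,13.7],"slide":[0.14,-0.35,0],"hand":-1},{"turn":[0,0,13.7],"slide":[0.16,-0.4,0],"hand":-1}]' 60; python3 -m pendant '[{"turn":[0,0,0],"slide":[0.02,-0.05,0],"hand":-1},{"turn":[0,0,0],"slide":[0.04,-0.1,0],"hand":-1},{"turn":[0,0,0],"slide":[0.06,-0.15,0],"hand":-1},{"turn":[0,0,0],"slide":[0.08,-0.2,0],"hand":-1},{"turn":[0,0,0],"slide":[0.1,-0.25,0],"hand":-1},{"turn":[0,0,0],"slide":[0.13,-0.3,0],"hand":-1},{"turn":[0,0,0],"slide":[0.15,-0.35,0],"hand":-1},{"turn":[0,0,0],"slide":[0.157,-0.395,0],"hand":-1}]'
```

```text
clock: 1.2
ee_pos: [0.4009, 0.1206, 0.304]
tcp_rot: [0.0, 0.096, 0.995, 0.0]
force: [0.9, -0.2, 0.7]
opening: -0.0
finger_force: 0.0
clock: 2.2
ee_pos: [0.5583, -0.2747, 0.3033]
tcp_rot: [-0.0, 0.096, 0.995, 0.0]
force: [0.8, -0.2, 0.2]
opening: 0.0002
finger_force: 0.0
```

```bash
python3 -m pendant '[{"turn":[0,0,0],"slide":[0.003,0,-0.05],"hand":-1},{"turn":[0,0,0],"slide":[0.003,0,-0.1],"hand":-1},{"turn":[0,0,0],"slide":[0.003,0,-0.135],"hand":-1},{"turn":[0,0,0],"slide":[0.003,0,-0.152],"hand":-1},{"turn":[0,0,0],"slide":[0.003,0,-0.152],"hand":-1}]'; python3 -m pendant '[{"turn":[0,0,0],"slide":[-0.006,0.001,0],"hand":-1},{"turn":[0,0,0],"slide":[-0.012,0.002,0],"hand":-1},{"turn":[0,0,0],"slide":[-0.018,0.0035,0],"hand":-1},{"turn":[0,0,0],"slide":[-0.023,0.0045,0],"hand":-1},{"turn":[0,0,0],"slide":[-0.027,0.005,0],"hand":-1},{"turn":[0,0,0],"slide":[-0.027,0.005,0],"hand":-1}]'
```

```text
clock: 2.82
ee_pos: [0.5601, -0.2724, 0.1507]
tcp_rot: [-0.001, 0.096, 0.995, 0.001]
force: [0.4, -0.1, 1.3]
opening: 0.0001
finger_force: 0.0
clock: 3.58
ee_pos: [0.5419, -0.27, 0.1589]
tcp_rot: [0.012, 0.097, 0.995, -0.003]
force: [14.8, 2.3, 8.1]
opening: 0.0
finger_force: 7.5
```

```bash
python3 - <<'E'
from h import *
a=snap('scene');b=snap('top')
f=lambda im,x,y,w,h,s:cv2.resize(np.array(im['pixels'])[y:y+h,x:x+w,::-1],None,fx=s,fy=s,interpolation=cv2.INTER_CUBIC)
cv2.imwrite('pics/p1.png',np.hstack([f(a,235,200,80,100,5),f(b,380,150,80,100,5)]))
E
```

```text
(no output)
```

View pics/p1.png

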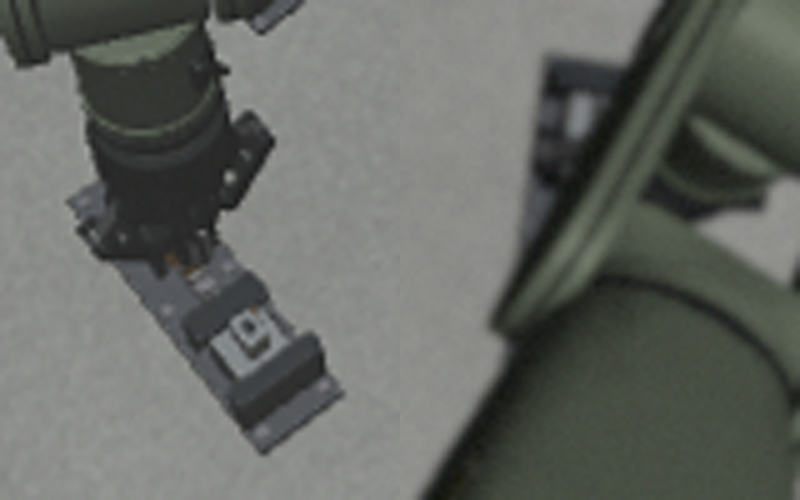

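```bash
python3 -m pendant '[{"turn":[0,0,0],"slide":[0.03,-0.005,0],"hand":-1},{"turn":[0,0,0],"slide":[0.03,-0.005,0.05],"hand":-1},{"turn":[0,0,0],"slide":[0.03,-0.005,0.1],"hand":0},{"turn":[0,0,0],"slide":[-0.02,0.01,0.11],"hand":0},{"turn":[0,0,0],"slide":[-0.07,0.015,0.11],"hand":0},{"turn":[0,0,0],"slide":[-0.1,0.02,0.11],"hand":0},{"turn":[0,0,0],"slide":[-0.1,0.02,0.11],"hand":0}]';python3 - <<'E'
from h import *
a=snap('scene');b=snap('top')
f=lambda im,x,y,w,h,s:cv2.resize(np.array(im['pixels'])[y:y+h,x:x+w,::-1],None,fx=s,fy=s,interpolation=cv2.INTER_CUBIC)
cv2.imwrite('pics/p2.png',np.hstack([f(a,235,200,80,100,5),f(b,380,150,80,100,5)]))
E
```

```text
clock: 4.55
ee_pos: [0.4317, -0.2471, 0.2624]
tcp_rot: [0.0, 0.097, 0.995, -0.0]
force: [0.2, 0.1, -0.6]
opening: 0.0427
finger_force: 0.0
```

View pics/p2.png

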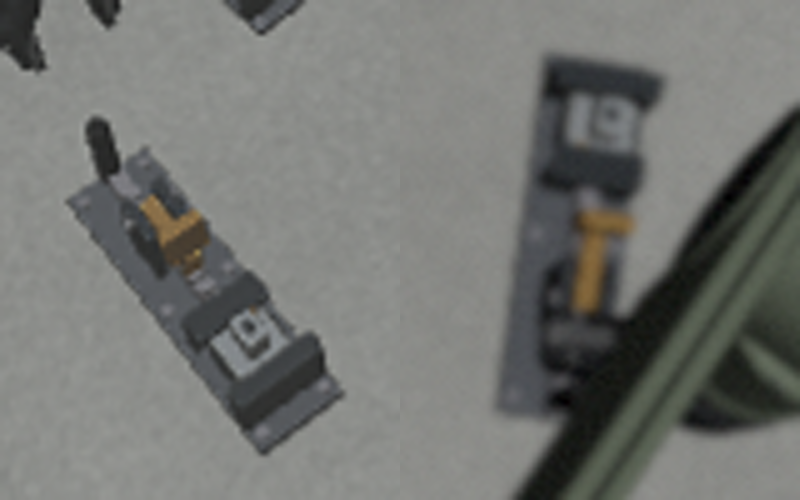

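The push self-locked on friction: the tab has barely lifted. I'll pinch the tab by its side edges, so the pads can pivot about the hinge direction, and lead it along its arc.

```bash
python3 -m pendant '[{"turn":[0,0,0],"slide":[0.05,-0.01,0],"hand":0.25},{"turn":[0,0,0],"slide":[0.098,-0.02,0],"hand":0.25},{"turn":[0,0,0],"slide":[0.098,-0.02,-0.05],"hand":0.25},{"turn":[0,0,0],"slide":[0.098,-0.02,-0.09],"hand":0.25},{"turn":[0,0,0],"slide":[0.098,-0.02,-0.124],"hand":0.25},{"turn":[0,0,0],"slide":[0.098,-0.02,-0.124],"hand":-1},{"turn":[0,0,0],"slide":[0.098,-0.02,-0.124],"hand":-1},{"turn":[0,0,0],"slide":[0.098,-0.02,-0.124],"hand":-1}]' 30; python3 -m pendant '[{"turn":[0,0,0],"slide":[0,0,0],"hand":-1},{"turn":[0,0,0],"slide":[0,0,0],"hand":-1}]'
```

```text
clock: 5.65
ee_pos: [0.531, -0.2678, 0.1372]
tcp_rot: [-0.001, 0.096, 0.995, 0.0]
force: [-2.8, -2.6, -12.0]
opening: 0.0294
finger_force: 33.9
clock: 5.9
ee_pos: [0.5308, -0.2678, 0.1375]
tcp_rot: [-0.001, 0.096, 0.995, 0.0]
force: [-4.0, -1.8, -13.0]
opening: 0.0292
finger_force: 33.8
```

```bash
python3 -m pendant '[{"turn":[0,0,0],"slide":[-0.004,0.001,0.0055],"hand":-1},{"turn":[0,0,0],"slide":[-0.009,0.002,0.0105],"hand":-1},{"turn":[0,0,0],"slide":[-0.014,0.003,0.0145],"hand":-1},{"turn":[0,0,0],"slide":[-0.02,0.004,0.0185],"hand":-1},{"turn":[0,0,0],"slide":[-0.026,0.005,0.021],"hand":-1},{"turn":[0,0,0],"slide":[-0.03,0.006,0.022],"hand":-1},{"turn":[0,0,0],"slide":[-0.03,0.006,0.022],"hand":-1}]'
```

```text
clock: 6.78
ee_pos: [0.5039, -0.2625, 0.1628]
tcp_rot: [0.004, 0.096, 0.995, -0.001]
force: [3.8, -1.8, -2.0]
opening: 0.0295
finger_force: 31.6
```

```bash
python3 -m pendant '[{"turn":[0,0,0],"slide":[0,0,0],"hand":0.2},{"turn":[0,0,0],"slide":[0,0,0],"hand":0.2},{"turn":[0,0,0],"slide":[0,0,0.05],"hand":0.2},{"turn":[0,0,0],"slide":[-0.04,0.008,0.06],"hand":0.2},{"turn":[0,0,0],"slide":[-0.066,0.013,0.06],"hand":0.2},{"turn":[0,0,0],"slide":[-0.066,0.013,0.01],"hand":0.2},{"turn":[0,0,0],"slide":[-0.066,0.013,-0.034],"hand":0.2},{"turn":[0,0,0],"slide":[-0.066,0.013,-0.034],"hand":-1}]' 50; python3 -m pendant '[{"turn":[0,0,0],"slide":[0,0,0],"hand":-1},{"turn":[0,0,0],"slide":[0,0,0],"hand":-1},{"turn":[0,0,0],"slide":[-0.01,0.002,0],"hand":-1},{"turn":[0,0,0],"slide":[-0.02,0.004,0],"hand":-1},{"turn":[0,0,0],"slide":[-0.03,0.006,0],"hand":-1},{"turn":[0,0,0],"slide":[-0.038,0.007,0],"hand":-1},{"turn":[0,0,0],"slide":[-0.045,0.009,0],"hand":-1},{"turn":[0,0,0],"slide":[-0.046,0.009,0],"hand":-1}]'
```

```text
clock: 7.78
ee_pos: [0.4329, -0.2466, 0.1228]
tcp_rot: [-0.004, 0.096, 0.995, 0.003]
force: [0.4, -0.3, 0.7]
opening: 0.0342
finger_force: 0.0
clock: 8.78
ee_pos: [0.3917, -0.2403, 0.1273]
tcp_rot: [0.004, 0.097, 0.995, -0.001]
force: [12.2, 4.5, -1.5]
opening: 0.0145
finger_force: 49.7
```

```bash
python3 -m pendant '[{"turn":[0,0,0],"slide":[0,0,0],"hand":0.2},{"turn":[0,0,0],"slide":[0,0,0],"hand":0.2},{"turn":[0,0,0],"slide":[0,0,0.05],"hand":0.2},{"turn":[0,0,0],"slide":[0,0,0.11],"hand":0.2},{"turn":[0,0,0],"slide":[0,0.05,0.14],"hand":0.2},{"turn":[0,0,0],"slide":[0,0.1,0.14],"hand":0.2},{"turn":[0,0,0],"slide":[0,0.1,0.14],"hand":0.2}]';python3 - <<'E'
from h import *
a=snap('scene');b=snap('top')
f=lambda im,x,y,w,h,s:cv2.resize(np.array(im['pixels'])[y:y+h,x:x+w,::-1],None,fx=s,fy=s,interpolation=cv2.INTER_CUBIC)
cv2.imwrite('pics/p3.png',np.hstack([f(a,235,200,80,100,5),f(b,380,150,80,100,5)]))
E
```

```text
clock: 9.65
ee_pos: [0.3886, -0.1376, 0.2658]
tcp_rot: [-0.001, 0.094, 0.996, -0.0]
force: [-0.1, -0.3, -0.9]
opening: 0.0516
finger_force: 0.0
```

View pics/p3.png

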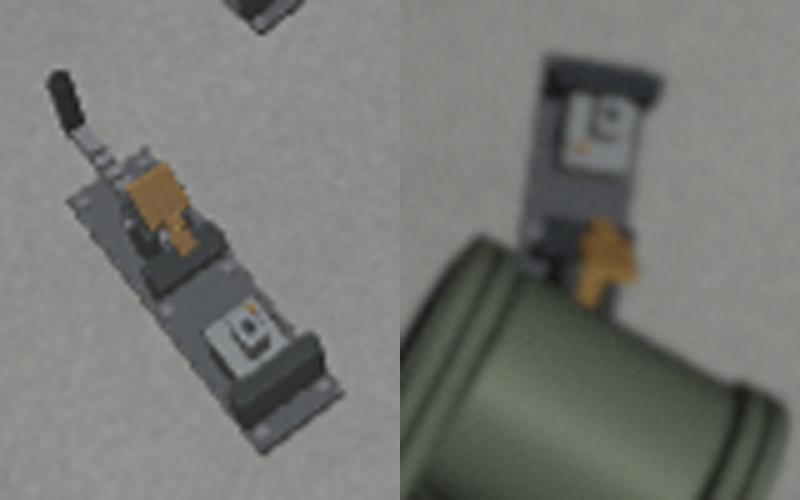

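The pawl is up and the bar is drawn back, with the handle now at scene pixel (247,215). The flaps come next: I'll enter the gap with shut fingers.

```bash
python3 -m pendant '[{"turn":[0,0,0],"slide":[0.02,0.052,0.01],"hand":-1},{"turn":[0,0,0],"slide":[0.04,0.104,0.02],"hand":-1},{"turn":[0,0,0],"slide":[0.06,0.156,0.02],"hand":-1},{"turn":[0,0,0],"slide":[0.08,0.208,0.02],"hand":-1},{"turn":[0,0,0],"slide":[0.1,0.26,0.02],"hand":-1},{"turn":[0,0,0],"slide":[0.12,0.31,0.02],"hand":-1},{"turn":[0,0,0],"slide":[0.14,0.362,0.02],"hand":-1},{"turn":[0,0,0],"slide":[0.16,0.413,0.02],"hand":-1}]';python3 - <<'E'
from h import *
s=manip.state();print(s['ee_pos'])
b=snap('scene');p=[(60/5+235,75/5+200)];print('handle top',onz(b,p,.088), 'home expect',.4343,-.2487)
E
```

```text
clock: 10.75
ee_pos: [0.5513, 0.2732, 0.2847]
tcp_rot: [-0.0, 0.097, 0.995, -0.001]
force: [0.9, -0.7, 0.6]
opening: 0.0002
finger_force: 0.0
[0.55134535 0.27321736 0.28471335]
handle top [[ 0.38817794 -0.2377147   0.088     ]] home expect 0.4343 -0.2487
```

```bash
python3 -m pendant '[{"turn":[0,0,5],"slide":[0,0,-0.04],"hand":-1},{"turn":[0,0,5],"slide":[0,0,-0.088],"hand":-1},{"turn":[0,0,5],"slide":[-0.03,0.003,-0.088],"hand":-1},{"turn":[0,0,5],"slide":[-0.06,0.007,-0.088],"hand":-1},{"turn":[0,0,5],"slide":[-0.09,0.01,-0.088],"hand":-1},{"turn":[0,0,5],"slide":[-0.12,0.014,-0.09],"hand":-1},{"turn":[0,0,5],"slide":[-0.15,0.017,-0.095],"hand":-1},{"turn":[0,0,5],"slide":[-0.155,0.018,-0.105],"hand":-1}]'; python3 -m pendant '[{"turn":[0,0,0],"slide":[0,0,-0.008],"hand":-1},{"turn":[0,0,0],"slide":[0,0,-0.012],"hand":-1},{"turn":[0,0,0],"slide":[0,0,-0.012],"hand":-1}]'
```

```text
clock: 11.8
ee_pos: [0.3943, 0.2903, 0.1801]
tcp_rot: [-0.0, 0.053, 0.999, -0.0]
force: [-0.4, -0.6, 1.2]
opening: 0.0
finger_force: 0.2
clock: 12.18
ee_pos: [0.3954, 0.2909, 0.1683]
tcp_rot: [-0.0, 0.053, 0.999, -0.0]
force: [-0.0, -0.1, 0.8]
opening: 0.0001
finger_force: 0.0
```

```bash
python3 -m pendant '[{"turn":[0,0,0],"slide":[0,0,0.03],"hand":-1},{"turn":[0,0,0],"slide":[0.05,-0.006,0.03],"hand":-1},{"turn":[0,0,0],"slide":[0.1,-0.011,0.03],"hand":-1},{"turn":[0,0,0],"slide":[0.15,-0.017,0.03],"hand":-1},{"turn":[0,0,0],"slide":[0.18,-0.021,0.03],"hand":-1},{"turn":[0,0,0],"slide":[0.21,-0.024,0.03],"hand":-1},{"turn":[0,0,0],"slide":[0.24,-0.027,0.03],"hand":-1},{"turn":[0,0,0],"slide":[0.265,-0.03,0.028],"hand":-1}]'; python3 -m pendant '[{"turn":[0,0,0],"slide":[0.025,-0.003,-0.002],"hand":-1},{"turn":[0,0,0],"slide":[0.035,-0.004,-0.01],"hand":-1},{"turn":[0,0,0],"slide":[0.038,-0.004,-0.02],"hand":-1},{"turn":[0,0,0],"slide":[0.038,-0.004,-0.028],"hand":-1},{"turn":[0,0,0],"slide":[0.038,-0.004,-0.028],"hand":-1},{"turn":[0,0,0],"slide":[0.038,-0.004,0.06],"hand":-1},{"turn":[0,0,0],"slide":[0.0,-0.06,0.1],"hand":0},{"turn":[0,0,0],"slide":[-0.04,-0.12,0.1],"hand":0.2}]'; python3 - <<'E'
from h import *
a=snap('scene');b=snap('top')
f=lambda im,x,y,w,h,s:cv2.resize(np.array(im['pixels'])[y:y+h,x:x+w,::-1],None,fx=s,fy=s,interpolation=cv2.INTER_CUBIC)
cv2.imwrite('pics/p4.png',np.hstack([f(a,300,90,160,170,2.5),f(b,130,120,160,170,2.5)]))
E
```

```text
clock: 13.18
ee_pos: [0.6609, 0.2608, 0.1965]
tcp_rot: [-0.0, 0.053, 0.999, -0.0]
force: [-0.5, -0.1, 0.5]
opening: -0.0001
finger_force: 0.4
clock: 14.18
ee_pos: [0.6391, 0.1701, 0.2932]
tcp_rot: [0.004, 0.051, 0.999, 0.001]
force: [0.4, -1.0, 0.3]
opening: 0.0356
finger_force: 0.0
```

View pics/p4.png

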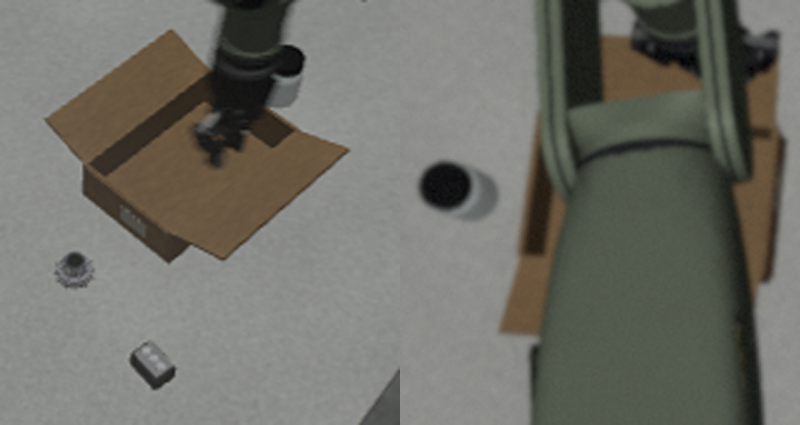

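Both flaps are now folded well back, lying outside the carton. Next is the caliper.

```bash
python3 -m pendant '[{"turn":[0,0,-5],"slide":[-0.005,-0.05,0],"hand":0.1},{"turn":[0,0,-5],"slide":[-0.01,-0.105,0],"hand":0.1},{"turn":[0,0,-5],"slide":[-0.015,-0.16,0],"hand":0.1},{"turn":[0,0,-5],"slide":[-0.02,-0.215,0],"hand":0.1},{"turn":[0,0,-5],"slide":[-0.025,-0.27,0],"hand":0.1},{"turn":[0,0,-5],"slide":[-0.03,-0.325,0],"hand":0.1},{"turn":[0,0,-5],"slide":[-0.035,-0.38,0],"hand":0.1},{"turn":[0,0,-5],"slide":[-0.04,-0.435,0],"hand":0.1}]'; python3 - <<'E'
from h import *
np.set_printoptions(precision=4,suppress=True)
print(manip.state()['ee_pos'])
T=snap('top');S=snap('scene')
def tri(n,a,b):
    o1,d1=ray(T,[a]);o2,d2=ray(S,[b]);x,y=d1[0],d2[0]
    s=np.linalg.lstsq(np.c_[x,-y],o2-o1,rcond=None)[0];print(n,(o1+x*s[0]+o2+y*s[1])/2,np.linalg.norm(o1+x*s[0]-o2-y*s[1]))
tri('lug hole',(212/5+380-.4,120/5+150-.4),(248/5+235-.4,325/5+200-.4))
print('block top corners z44', onz(S,[(205/5+235,335/5+200),(245/5+235,300/5+200)],.044))
tri('lamp mid',(175/12+318-.5,165/12+130-.5),((585-384)/12+345-.5,193/12+217-.5))
tri('cass',(317-.8,204-.8),((74/2.5)+300-.3,260/2.5+90-.3))
E
```

```text
clock: 15.28
ee_pos: [0.5981, -0.2662, 0.288]
tcp_rot: [-0.001, 0.096, 0.995, 0.001]
force: [-0.0, -0.1, 0.1]
opening: 0.0473
finger_force: 0.0
[ 0.5981 -0.2662  0.288 ]
lug hole [ 0.5915 -0.2804  0.0653] 0.0010186893720485137
block top corners z44 [[ 0.5701 -0.2969  0.044 ]
 [ 0.573  -0.2637  0.044 ]]
lamp mid [ 0.6993 -0.0241  0.0354] 0.002107855186048918
cass [0.5178 0.0288 0.0323] 0.0015166201135159549
```

```bash
python3 -m pendant '[{"turn":[0,0,0],"slide":[-0.004,-0.014,-0.05],"hand":0.1},{"turn":[0,0,0],"slide":[-0.004,-0.014,-0.1],"hand":0.1},{"turn":[0,0,0],"slide":[-0.004,-0.014,-0.15],"hand":0.1},{"turn":[0,0,0],"slide":[-0.004,-0.014,-0.166],"hand":0.1},{"turn":[0,0,0],"slide":[-0.004,-0.014,-0.166],"hand":-1},{"turn":[0,0,0],"slide":[-0.004,-0.014,-0.166],"hand":-1},{"turn":[0,0,0],"slide":[-0.004,-0.014,-0.166],"hand":-1},{"turn":[0,0,0],"slide":[-0.004,-0.014,-0.166],"hand":-1}]' 60; python3 -m pendant '[{"turn":[0,0,0],"slide":[0,0,0],"hand":-1},{"turn":[0,0,0],"slide":[-0.002,0,0.03],"hand":-1},{"turn":[0,0,0],"slide":[-0.002,0,0.07],"hand":-1},{"turn":[0,0,0],"slide":[-0.002,0,0.12],"hand":-1},{"turn":[0,0,0],"slide":[-0.002,0,0.16],"hand":-1},{"turn":[0,0,0],"slide":[-0.002,0,0.16],"hand":-1}]'
```

```text
clock: 16.38
ee_pos: [0.5957, -0.2802, 0.1252]
tcp_rot: [0.002, 0.096, 0.995, -0.001]
force: [0.3, -0.1, 3.9]
opening: 0.0144
finger_force: 62.1
clock: 17.12
ee_pos: [0.5942, -0.2806, 0.2877]
tcp_rot: [0.004, 0.096, 0.995, -0.002]
force: [0.2, -0.3, -2.1]
opening: 0.0143
finger_force: 61.5
```

```bash
python3 -m pendant '[{"turn":[0,0,0],"slide":[-0.008,0.06,0],"hand":-1},{"turn":[0,0,2],"slide":[-0.016,0.12,0],"hand":-1},{"turn":[0,0,4],"slide":[-0.024,0.18,0],"hand":-1},{"turn":[0,0,4],"slide":[-0.032,0.24,0],"hand":-1},{"turn":[0,0,4],"slide":[-0.04,0.3,0],"hand":-1},{"turn":[0,0,4],"slide":[-0.048,0.36,0],"hand":-1},{"turn":[0,0,4],"slide":[-0.055,0.42,0],"hand":-1},{"turn":[0,0,4],"slide":[-0.062,0.478,0],"hand":-1}]'; python3 -m pendant '[{"turn":[0,0,0],"slide":[0,0,0],"hand":-1},{"turn":[0,0,0],"slide":[0,0,-0.05],"hand":-1},{"turn":[0,0,0],"slide":[0,0,-0.1],"hand":-1},{"turn":[0,0,0],"slide":[0,0,-0.14],"hand":-1},{"turn":[0,0,0],"slide":[0,0,-0.16],"hand":-1},{"turn":[0,0,0],"slide":[0,0,-0.163],"hand":-1},{"turn":[0,0,0],"slide":[0,0,-0.163],"hand":-1}]'
```

```text
clock: 18.12
ee_pos: [0.5287, 0.2, 0.2801]
tcp_rot: [-0.002, 0.061, 0.998, -0.001]
force: [0.5, 0.0, -2.4]
opening: 0.0145
finger_force: 61.4
clock: 19.0
ee_pos: [0.5284, 0.1964, 0.1195]
tcp_rot: [-0.004, 0.062, 0.998, -0.002]
force: [-7.3, -2.2, 11.0]
opening: 0.0145
finger_force: 64.4
```

```bash
python3 -m pendant '[{"turn":[0,0,0],"slide":[0,0,0.002],"hand":0.0},{"turn":[0,0,0],"slide":[0,0,0.002],"hand":0.0},{"turn":[0,0,0],"slide":[0,0,0.05],"hand":0.0},{"turn":[0,0,0],"slide":[0,0,0.11],"hand":0.0},{"turn":[0,0,0],"slide":[-0.004,-0.055,0.12],"hand":0.5},{"turn":[0,0,0],"slide":[-0.008,-0.11,0.12],"hand":0.5},{"turn":[0,0,0],"slide":[-0.01,-0.167,0.12],"hand":0.5},{"turn":[0,0,0],"slide":[-0.01,-0.167,0.12],"hand":0.5}]'; python3 - <<'E'
from h import *
print(manip.state()['ee_pos'])
S=snap('scene');T=snap('top')
f=lambda im,x,y,w,h,s:cv2.resize(np.array(im['pixels'])[y:y+h,x:x+w,::-1],None,fx=s,fy=s,interpolation=cv2.INTER_CUBIC)
cv2.imwrite('pics/p5.png',np.hstack([f(S,300,90,160,170,2.5),f(T,130,120,160,170,2.5)]))
E
```

```text
clock: 20.0
ee_pos: [0.5204, 0.0278, 0.2397]
tcp_rot: [-0.0, 0.064, 0.998, -0.0]
force: [0.2, 1.1, 0.2]
opening: 0.0641
finger_force: 0.0
[0.52043633 0.02781254 0.23969376]
```

View pics/p5.png

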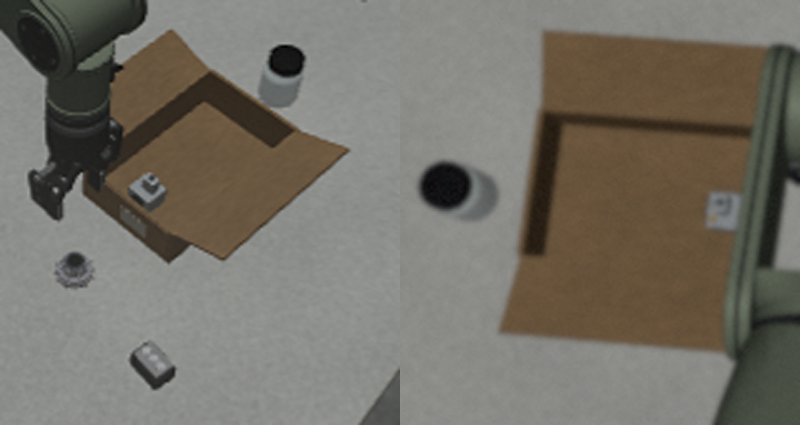

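The caliper is standing upright in the carton at top pixel (420,204). The cassette hasn't moved, so I'll grip it by its upper sprockets.

```bash
python3 -m pendant '[{"turn":[0,0,0],"slide":[-0.002,0.001,-0.05],"hand":0.4},{"turn":[0,0,0],"slide":[-0.002,0.001,-0.1],"hand":0.4},{"turn":[0,0,0],"slide":[-0.002,0.001,-0.14],"hand":0.4},{"turn":[0,0,0],"slide":[-0.002,0.001,-0.15],"hand":0.4},{"turn":[0,0,0],"slide":[-0.002,0.001,-0.15],"hand":-1},{"turn":[0,0,0],"slide":[-0.002,0.001,-0.15],"hand":-1},{"turn":[0,0,0],"slide":[-0.002,0.001,-0.15],"hand":-1},{"turn":[0,0,0],"slide":[-0.002,0.001,-0.15],"hand":-1}]' 70; python3 -m pendant '[{"turn":[0,0,0],"slide":[0,0,0],"hand":-1},{"turn":[0,0,0],"slide":[0,0,0.03],"hand":-1},{"turn":[0,0,0],"slide":[0,0,0.08],"hand":-1},{"turn":[0,0,0],"slide":[0,0,0.13],"hand":-1},{"turn":[0,0,0],"slide":[0,0,0.17],"hand":-1},{"turn":[0,0,0],"slide":[0,0,0.17],"hand":-1}]'
```

```text
clock: 21.1
ee_pos: [0.5192, 0.0324, 0.091]
tcp_rot: [0.001, 0.061, 0.998, -0.0]
force: [0.2, -0.1, -1.3]
opening: 0.0423
finger_force: 69.6
clock: 21.85
ee_pos: [0.521, 0.0322, 0.2644]
tcp_rot: [0.005, 0.061, 0.998, -0.0]
force: [0.9, 0.7, -2.0]
opening: 0.0427
finger_force: 70.1
```

```bash
python3 -m pendant '[{"turn":[0,0,0],"slide":[0.005,0.055,0],"hand":-1},{"turn":[0,0,0],"slide":[0.01,0.11,0],"hand":-1},{"turn":[0,0,0],"slide":[0.015,0.165,0],"hand":-1},{"turn":[0,0,0],"slide":[0.02,0.22,0],"hand":-1},{"turn":[0,0,0],"slide":[0.022,0.259,0],"hand":-1},{"turn":[0,0,0],"slide":[0.022,0.259,-0.05],"hand":-1},{"turn":[0,0,0],"slide":[0.022,0.259,-0.1],"hand":-1},{"turn":[0,0,0],"slide":[0.022,0.259,-0.14],"hand":-1}]'; python3 -m pendant '[{"turn":[0,0,0],"slide":[0,0,-0.015],"hand":-1},{"turn":[0,0,0],"slide":[0,0,-0.022],"hand":-1},{"turn":[0,0,0],"slide":[0,0,-0.024],"hand":-1}]'
```

```text
clock: 22.85
ee_pos: [0.5381, 0.2908, 0.1153]
tcp_rot: [-0.003, 0.061, 0.998, -0.001]
force: [-0.4, 0.5, -2.5]
opening: 0.0423
finger_force: 70.2
clock: 23.22
ee_pos: [0.5415, 0.2917, 0.0969]
tcp_rot: [0.001, 0.061, 0.998, 0.0]
force: [-0.3, 0.2, -1.4]
opening: 0.0422
finger_force: 70.2
```

```bash
python3 -m pendant '[{"turn":[0,0,0],"slide":[0,0,-0.003],"hand":-1},{"turn":[0,0,0],"slide":[0,0,-0.003],"hand":0.2},{"turn":[0,0,0],"slide":[0,0,-0.003],"hand":0.2},{"turn":[0,0,0],"slide":[0,0,0.04],"hand":0.2},{"turn":[0,0,0],"slide":[0,0,0.1],"hand":0.2},{"turn":[0,0,0],"slide":[0.02,-0.04,0.15],"hand":0.2},{"turn":[0,0,0],"slide":[0.04,-0.08,0.15],"hand":0.5},{"turn":[0,0,0],"slide":[0.06,-0.12,0.15],"hand":0.5}]'; python3 -m pendant '[{"turn":[0,0,-4.5],"slide":[0.025,-0.05,0],"hand":0.5},{"turn":[0,0,-4.5],"slide":[0.05,-0.1,0],"hand":0.5},{"turn":[0,0,-4.5],"slide":[0.06,-0.13,0],"hand":0.5},{"turn":[0,0,-4.5],"slide":[0.06,-0.13,0],"hand":0.5}]'; python3 - <<'E'
from h import *
print(manip.state()['ee_pos'])
S=snap('scene');T=snap('top')
f=lambda im,x,y,w,h,s:cv2.resize(np.array(im['pixels'])[y:y+h,x:x+w,::-1],None,fx=s,fy=s,interpolation=cv2.INTER_CUBIC)
cv2.imwrite('pics/p6.png',np.hstack([f(S,300,90,160,170,2.5),f(T,190,110,160,170,2.5)]))
E
```

```text
clock: 24.22
ee_pos: [0.6019, 0.1705, 0.2487]
tcp_rot: [0.002, 0.061, 0.998, 0.0]
force: [-0.1, 0.2, -0.0]
opening: 0.0639
finger_force: 0.0
clock: 24.72
ee_pos: [0.6614, 0.0387, 0.2464]
tcp_rot: [0.001, 0.103, 0.995, -0.0]
force: [-0.0, 1.0, 0.3]
opening: 0.0641
finger_force: 0.0
[0.66136552 0.03874545 0.24643722]
```

View pics/p6.png

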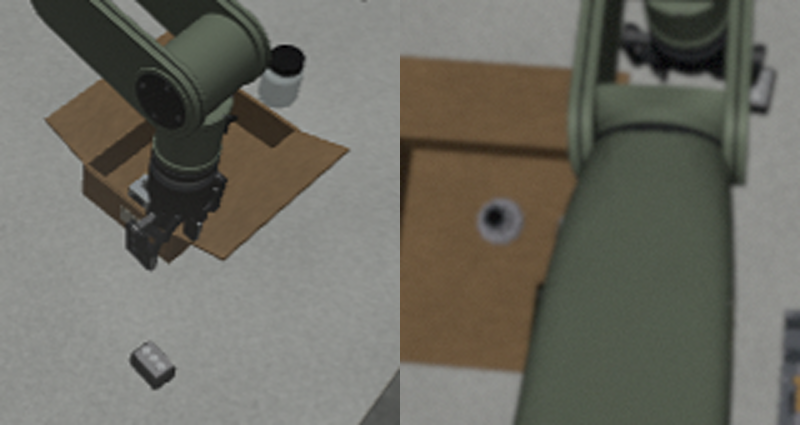

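The cassette is lying in the carton and the lamp is still in its original place, at scene crop pixel (152,362). I'll take the lamp now.

```bash
python3 -m pendant '[{"turn":[0,0,0],"slide":[0.02,-0.032,0],"hand":0.5},{"turn":[0,0,0],"slide":[0.038,-0.063,-0.03],"hand":0.5},{"turn":[0,0,0],"slide":[0.038,-0.063,-0.08],"hand":0.5},{"turn":[0,0,0],"slide":[0.038,-0.063,-0.13],"hand":0.5},{"turn":[0,0,0],"slide":[0.038,-0.063,-0.16],"hand":0.5},{"turn":[0,0,0],"slide":[0.038,-0.063,-0.167],"hand":0.5},{"turn":[0,0,0],"slide":[0.038,-0.063,-0.167],"hand":-1},{"turn":[0,0,0],"slide":[0.038,-0.063,-0.167],"hand":-1}]' 50; python3 -m pendant '[{"turn":[0,0,0],"slide":[0,0,0],"hand":-1},{"turn":[0,0,0],"slide":[0,0,0],"hand":-1},{"turn":[0,0,0],"slide":[0,0,0.03],"hand":-1},{"turn":[0,0,0],"slide":[0,0,0.08],"hand":-1},{"turn":[0,0,0],"slide":[0,0,0.13],"hand":-1},{"turn":[0,0,0],"slide":[0,0,0.18],"hand":-1},{"turn":[0,0,0],"slide":[0,0,0.18],"hand":-1}]'
```

```text
clock: 25.82
ee_pos: [0.7003, -0.0212, 0.0819]
tcp_rot: [0.002, 0.1, 0.995, -0.0]
force: [0.5, 0.6, -0.5]
opening: 0.0371
finger_force: 52.1
clock: 26.7
ee_pos: [0.7014, -0.0221, 0.2663]
tcp_rot: [0.006, 0.101, 0.995, -0.0]
force: [0.1, -0.3, 0.1]
opening: 0.0366
finger_force: 52.3
```

```bash
python3 -m pendant '[{"turn":[0,0,2],"slide":[-0.02,0.05,0],"hand":-1},{"turn":[0,0,4],"slide":[-0.04,0.1,0],"hand":-1},{"turn":[0,0,4],"slide":[-0.06,0.15,0],"hand":-1},{"turn":[0,0,4],"slide":[-0.08,0.2,0],"hand":-1},{"turn":[0,0,4],"slide":[-0.1,0.25,0],"hand":-1},{"turn":[0,0,4],"slide":[-0.12,0.3,0],"hand":-1},{"turn":[0,0,4],"slide":[-0.14,0.35,0],"hand":-1},{"turn":[0,0,4],"slide":[-0.151,0.383,0],"hand":-1}]'; python3 -m pendant '[{"turn":[0,0,0],"slide":[0,0,-0.05],"hand":-1},{"turn":[0,0,0],"slide":[0,0,-0.1],"hand":-1},{"turn":[0,0,0],"slide":[0,0,-0.15],"hand":-1},{"turn":[0,0,0],"slide":[0,0,-0.17],"hand":-1},{"turn":[0,0,0],"slide":[0,0,-0.177],"hand":-1},{"turn":[0,0,0],"slide":[0,0,-0.177],"hand":-1}]'
```

```text
clock: 27.7
ee_pos: [0.5454, 0.3633, 0.2571]
tcp_rot: [-0.001, 0.065, 0.998, -0.001]
force: [0.9, -0.1, -0.6]
opening: 0.037
finger_force: 52.3
clock: 28.45
ee_pos: [0.5446, 0.3596, 0.0853]
tcp_rot: [-0.005, 0.065, 0.998, -0.003]
force: [-15.7, -10.9, 23.3]
opening: 0.0371
finger_force: 56.4
```

```bash
python3 -m pendant '[{"turn":[0,0,0],"slide":[0,0,0.003],"hand":-0.1},{"turn":[0,0,0],"slide":[0,0,0.003],"hand":0.1},{"turn":[0,0,0],"slide":[0,0,0.04],"hand":0.1},{"turn":[0,0,0],"slide":[0,0,0.1],"hand":0.1},{"turn":[0,0,0],"slide":[0,0,0.16],"hand":0.1},{"turn":[0,0,0],"slide":[0,-0.05,0.18],"hand":0.1},{"turn":[-0,0,0],"slide":[-0.03,-0.1,0.18],"hand":0.1},{"turn":[0,0,0],"slide":[-0.06,-0.15,0.18],"hand":0.1}]'; python3 -m pendant '[{"turn":[0,0,0],"slide":[-0.02,-0.06,0],"hand":0.1},{"turn":[0,0,0],"slide":[-0.04,-0.12,0],"hand":0.1},{"turn":[0,0,0],"slide":[-0.06,-0.18,0],"hand":0.1},{"turn":[0,0,0],"slide":[-0.06,-0.24,0],"hand":0.1},{"turn":[0,0,0],"slide":[-0.06,-0.24,0],"hand":0.1}]'; python3 - <<'E'
from h import *
S=snap('scene','s7.png');T=snap('top','t7.png')
f=lambda im,x,y,w,h,s:cv2.resize(np.array(im['pixels'])[y:y+h,x:x+w,::-1],None,fx=s,fy=s,interpolation=cv2.INTER_CUBIC)
cv2.imwrite('pics/p7.png',np.hstack([f(S,180,80,260,250,1.7),f(T,120,70,200,240,1.771)[:425]]))
E
```

```text
clock: 29.45
ee_pos: [0.4875, 0.21, 0.2636]
tcp_rot: [0.002, 0.066, 0.998, 0.0]
force: [0.9, -0.9, -0.2]
opening: 0.047
finger_force: 0.0
clock: 30.08
ee_pos: [0.4278, -0.0326, 0.2633]
tcp_rot: [0.001, 0.07, 0.998, -0.001]
force: [0.4, 0.5, -0.5]
opening: 0.0469
finger_force: 0.0
```

View pics/p7.png

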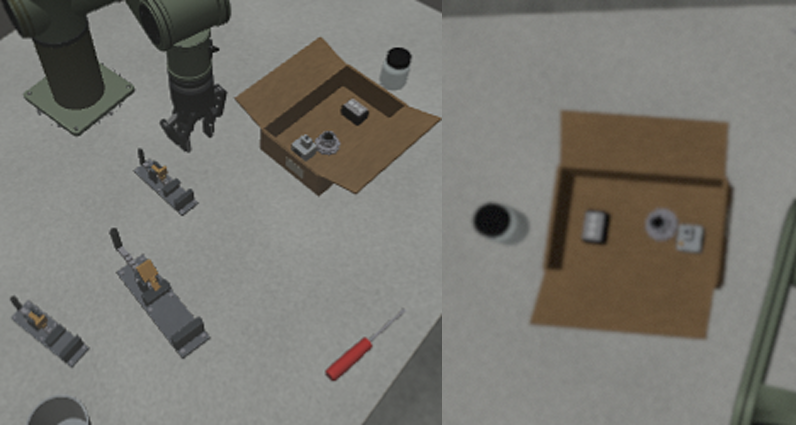

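View pics/t7.png

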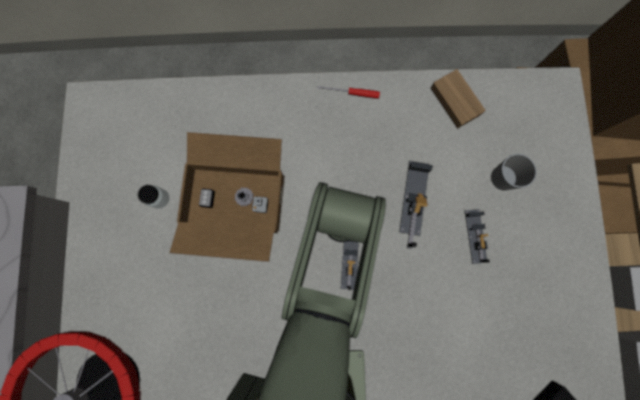

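The caliper, cassette and lamp are in the carton with both flaps folded back. The clamp is open with its pawl up, the jar and bucket haven't moved, and there is no pedal or stem on the bench.

```bash
python3 -c "
from bench import manip
print(manip.finish_job())"
```

```text
the job is handed in; nothing more can be done
None
```

The job is handed in: the clamp is open with its pawl lifted and bar drawn fully back, both flaps are folded back, and the caliper, cassette and lamp are in the carton; no pedal or stem was on the bench, and the jar and bucket were left alone.

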